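# Unlatch the glue-gun case and hold its lid at the balance point

### The arm

A 6-joint arm with a two-finger parallel gripper is mounted at the origin on the work surface. World frame = base frame: x ahead of the robot, y to its left, z up, the work surface at z = 0. Lengths are in m, angles in degrees, forces in N, time in s.
With the tool pointing down it reaches from about 0.4 to 0.825 m from the base axis. Payload 7 kg.
Tool frame: the origin (TCP) lies at the very end of the fingers, on their centre line; the grasp point (between the pads) lies 19 mm behind it; z points along the fingers, y is the line along which they close (so a half turn about z gives the same grasp; the last joint's range is limited). The gripper opens to 88 mm and grips with 3 to 60 N. Pads are 19 mm wide; open, the fingers measure 130 mm over their backs; the gripper's body (78 mm by 193 mm) begins 47 mm behind the grasp point.
Start: joints at [-58.837, 20.546, 0.682, 0, -70.136, -16.507], TCP at [0.171, -0.653, 0.227] pointing down, gripper open.
Joint ranges: [-176.03, 176.03], [-82.01, 121.73], [-58.28, 71.71], [-173.87, 95.51], [-174.79, -0.11], [-173.66, 173.66]. Speed limits (degrees/s): [136.94, 136.94, 172.46, 180, 180, 180].

### API

Orientations are given as [roll, pitch, yaw] about the fixed x, y, z axes, in that order (R = Rz(yaw) Ry(pitch) Rx(roll)).
In Python, from plant import ctrl, viewer gives the robot as it stands.
- The arm moves only by the tool servo_tool, never from a script. Its argument "rows" is a list of rows, each a list of 6 numbers: the shift along the world's x, y, z in mm, then the turn, a rotation vector about the world's x, y, z in degrees. A call has 1 to 5 rows; each row shifts and turns the commanded pose from where the row before left it; what a row does not reach is not made up. A row lasts 1/12 s, in which the tool goes at most 41.7 mm and 7.16 degrees, less where a joint would pass 70% of its speed; a pose out of reach is approached as far as the arm can. A call is refused whole if a number of a shift passes 41.7 or a number of a turn 7.16, either way. A call with a gripper value outside its range is refused whole. "fingers" is the finger opening in mm, from 0 to 87.6, set as the call begins (left out, the last holds). The fingers move at their own pace and stop on an object; the grip force is fixed at half the most. Time passes only in rows, so rows that do not move let the fingers close. It gives the time, the measured TCP pose, the force and the opening at its end, in the units of the state.
- ctrl.get_obs(): the state, without advancing time (a new reading comes with each control period).
- viewer.snapshot(name): name is "side" or "top"; returns (picture, depth): 400x640x3 uint8, red, green, blue; 400x640 float32, m along the optical axis (not along the pixel's ray), 0 where there is no reading.
- viewer.calibration(name): a dict with "fx", "fy", "cx", "cy" (pixels), "origin" and "rotation" of the camera in the world. Camera axes: x right, y up, looking along -z (the intrinsics and any distortion apply to the point x, -y, -z); pixel columns grow to the right and rows downward; lengths in m; the calibration is good to about 2 mm. A picture is of the moment at which its call begins. calibration takes no time and is no camera call.
- ctrl.close_job(): hands the job in, once; it reports no verdict.
The state is a dict: "clock": time; "joint_pos": joint angles; "qvel": joint speeds; "tau": joint torques, N m; "tool_pos": TCP position; "orientation": TCP orientation; "force": force on the tool from outside, world axes, zero at the start; "moment": the same for the moment, N m; "opening": finger opening in m.
Only numpy, scipy, OpenCV 4.12 (cv2) and the standard library are available. Lean on these libraries where they do the work, as an engineer would, in place of code of your own. Each camera call takes 0.05 s, during which the arm holds its last target. There are 200 camera calls.

### The job

The grey kit case on the bench is latched shut: swing both of its front latches free, then take the lid by its carry handle and raise it to the point where it balances over its hinge. It has no stay, so do not let it drop shut or fall back towards the straw model behind it, and leave the other things on the bench where they are. Finish while still gripping the handle and holding the lid still at its balance point, so that a classmate can take the tools out.

Things in the scene. Friction and masses are not known exactly. Their poses are not given: they have to be found in the camera images.
- case: grey plastic kit case lying flat, fixed to the bench: 170 mm deep (its x), 300 mm wide (its y), 100 mm high shut (lower half up to 65 mm, lid above it). Origin: centre of its underside. Its x axis points from the front (handle and latches, facing the robot) to the hinge at the rear, y to the left, z up
- lid (a joint): opening angle of the case's lid in rad about its rear hinge: 0 shut, pi/2 when its flat top is upright, stop at 3.0 (fallen right back). No stay, almost no hinge friction. It balances at 1.33 rad (76 degrees; its flat top 14 degrees short of upright, leaning to the robot): below that it falls shut, above it falls back. While a latch is closed it rises only about 0.02 rad
- lid_hinge (a point): point on the hinge axis, mid-width: 89 mm behind the case's origin, 65 mm above the bench. The axis runs along the case's y
- lid_weight (a point): the lid's centre of weight: 102 mm in front of the hinge and 25 mm above it when shut, straight above the hinge at balance. The lid weighs 0.28 to 0.56 kg
- lid_handle (a point): middle of the black carry handle's grip bar, part of the lid: round, 14 mm thick, 100 mm straight along the case's y. Shut: 216 mm in front of the hinge, 12 mm above it (77 mm above the bench), 35 mm free between bar and lid front, nothing below it. At balance: 40 mm in front of the hinge, 278 mm above the bench. The bar can turn between the fingers while the hand stays pointing down
- latch_left (a joint): the left latch, 100 mm left of the case's middle: swing in rad of its lever about the level pin at its foot. 0 = closed, upright against the case front, hook over the lid's catch; grows as its top is pressed outwards and down. Clear of the lid from about 0.3, level at about 1.2 to 1.4, stop at 1.9. Friction (0.03 N m, about 2 N on the lip) keeps it where it is left
- latch_left_lip (a point): on top of the left latch's pull lip, mid-width: a flat shelf 36 mm wide, 4 mm thick, reaching 27 mm out from the case front, its top 85.5 mm above the bench when closed; this point is 7 mm in from its outer end. The latch pin lies 18.5 mm nearer the case and 49.5 mm lower (closed): press the lip down with shut fingers, moving outwards on the way, and the latch swings out
- latch_right (a joint): the right latch, 100 mm right of the case's middle: swing in rad of its lever about the level pin at its foot. 0 = closed, upright against the case front, hook over the lid's catch; grows as its top is pressed outwards and down. Clear of the lid from about 0.3, level at about 1.2 to 1.4, stop at 1.9. Friction (0.03 N m, about 2 N on the lip) keeps it where it is left
- latch_right_lip (a point): on top of the right latch's pull lip, mid-width: a flat shelf 36 mm wide, 4 mm thick, reaching 27 mm out from the case front, its top 85.5 mm above the bench when closed; this point is 7 mm in from its outer end. The latch pin lies 18.5 mm nearer the case and 49.5 mm lower (closed): press the lip down with shut fingers, moving outwards on the way, and the latch swings out
- straw_model: pupils' tower of yellow paper straws and small pale foam balls, 96 x 96 mm at the foot and 153 mm high, loose, light; it stands on the bench behind the case, where a lid that falls back would hit it. Origin: centre of its underside
- glue_gun: black hot-glue gun lying on its side, barrel 130 mm long along its x, 34 mm high, loose, right of the case's rear. Origin: under the barrel's centre
- disc_hovercraft: pupils' hovercraft: silvery disc 120 mm across and 3 mm thick with a bottle cap in its middle (33 mm high), loose, left of the case's front. Origin: centre of its underside
- tape_roll: roll of beige masking tape lying flat, 96 mm across, 24 mm high, loose, left of the case. Origin: centre of its underside
- power_strip: cream power strip 340 x 58 x 40 mm with a black plug-in charger on one end (85 mm high), loose, far right. Origin: centre of its underside
- pencil_cup: white cup 80 mm across, 95 mm high, with pencils up to 180 mm, loose, farther left. Origin: centre of its underside
- stick_tin: metal tin 76 mm across, 90 mm high, with white glue sticks up to 151 mm, loose, farther left. Origin: centre of its underside
- screwdriver: screwdriver with black handle lying right of the case's front, loose. Origin: underside, along its length

How it is judged (in metres and radians):
On the way, in this order (a step that is already met when the one before it is completed fails the run):
1. both latches swung free of the lid, the lid still down (value of joint each of latch_left, latch_right above 0.5 rad and value of joint lid below 0.3 rad), for 0.2 s.
2. the lid lifted well clear of the case (value of joint lid above 0.6 rad), for 0.1 s.
At the end, for the whole second after the job is handed in: The lid stands at its balance point, 1.33 rad open within 0.07 rad (4 degrees), still (under 0.05 rad/s), gripped by its handle between the fingers (over 3 N on the lid, grasp point within 60 mm of the handle's middle), not leaning on the straw model, both latches still swung out (over 0.4 rad) (value of joint lid between 1.26 and 1.4 rad and velocity of joint lid between -0.05 and 0.05 rad/s and contact force between lid and the fingers above 3 N and contact force between lid and straw_model below 0.2 N and distance between lid_handle and the grasp point below 0.06 m and value of joint each of latch_left, latch_right above 0.4 rad); the arm keeps its last pose, push and grip.
It fails at once if the lid fell back past its balance point (over 1.75 rad) (value of joint lid above 1.75 rad).
It fails at once if the lid was let drop (closing faster than 2.5 rad/s) (velocity of joint lid below -2.5 rad/s).
It fails at once if the straw model was moved more than 30 mm (distance of straw_model from where it was at the start of the episode above 0.03 m).
It fails at once if another loose thing on the bench was moved more than 30 mm (distance of any of glue_gun, disc_hovercraft, tape_roll, power_strip, pencil_cup, stick_tin, screwdriver from where it was at the start of the episode above 0.03 m).
It also fails if it takes over 58 s, if anything falls off the work surface, if the arm or the gripper's body presses on something with over 40 N, if the wrist force passes 120 N, or if a joint passes its speed limit or range.

## Working session

There is one attempt and no reset: what is moved stays moved. The work goes in short steps, Python scripts to look and compute and a tool call to move; the robot and the scene stay as the last step left them, time stands still between calls to the robot, and variables do not carry over. Pictures are saved under pics/ and viewed, on a budget of 10 in all, crops included, one or two more only if the job needs it, and the job is handed in when it is done.

Besides the shell and the picture viewer there is one more tool, called in YAML: its name, and indented under it one key for each argument. servo_tool: Moves the arm, as the interface text tells. Its arguments: {"type":"object","properties":{"rows":{"type":"array","items":{"type":"array","items":{"type":"number"}}},"fingers":{"type":"number"}},"required":["rows"]}

```bash
mkdir -p pics; cat > h.py <<'E'
import numpy as np, cv2
from plant import ctrl, viewer
def snap(n,f):
    p,d=viewer.snapshot(n); cv2.imwrite(f'pics/{f}.png',p[:,:,::-1]); np.save(f'pics/{f}.npy',d); return p,d
def pt(n,d,u,v,r=1):
    c=viewer.calibration(n); w=d[v-r:v+r+1,u-r:u+r+1]; z=np.median(w[w>0])
    return np.array(c['origin'])+np.array(c['rotation'])@np.array([(u-c['cx'])/c['fx']*z,-(v-c['cy'])/c['fy']*z,-z])
def cloud(n,d):
    c=viewer.calibration(n); v,u=np.mgrid[:d.shape[0],:d.shape[1]]
    P=np.stack([(u-c['cx'])/c['fx']*d,-(v-c['cy'])/c['fy']*d,-d],-1)
    return np.array(c['origin'])+P@np.array(c['rotation']).T
E
python3 - <<'E'
from h import *
a,_=snap('top','t0'); b,_=snap('side','s0')
print(ctrl.get_obs()); print(viewer.calibration('top'),viewer.calibration('side'))
E
```

```text
{'clock': 0.1, 'joint_pos': array([-5.88353506e+01,  2.05892093e+01,  6.38693098e-01, -1.65432390e-02,
       -7.01344653e+01, -1.65071206e+01]), 'qvel': array([ 0.0247988 , -0.04485573,  0.18451836,  0.10950204, -0.0581422 ,
       -0.06391679]), 'tau': array([-1.98026522e-03, -5.84163058e+01,  2.93750721e+01,  7.01541245e+00,
        1.01615384e-02, -8.98678900e-05]), 'tool_pos': array([ 0.17066576, -0.65262568,  0.22569641]), 'orientation': array([ 1.79914102e+02, -9.23683999e-03, -1.65348097e+02]), 'force': array([-0.37335481,  0.13541974,  0.0241586 ]), 'moment': array([-0.01190126, -0.05684122,  0.04632185]), 'opening': 0.08746455552661694}
{'fx': 380.7972329602337, 'fy': 380.7972329602337, 'cx': 322.97988250060257, 'cy': 196.7170704888526, 'origin': array([ 0.3622308 , -0.04166653,  1.21088321]), 'rotation': array([ 11.64224607,  -0.19086726, -81.15837679])} {'fx': 495.35007652081157, 'fy': 495.35007652081157, 'cx': 320.6476648303598, 'cy': 192.45976749283034, 'origin': array([0.12608173, 1.0000707 , 1.3062451 ]), 'rotation': array([  43.6611249,   -1.1431073, -154.1452885])}
```

```bash
sed -i "s/np.array(c\['rotation'\])/rot(c)/g" h.py; cat >> h.py <<'E'
from scipy.spatial.transform import Rotation
def rot(c): return Rotation.from_euler('xyz',c['rotation'],degrees=True).as_matrix()
E
cat h.py | head -12
```

```text
import numpy as np, cv2
from plant import ctrl, viewer
def snap(n,f):
    p,d=viewer.snapshot(n); cv2.imwrite(f'pics/{f}.png',p[:,:,::-1]); np.save(f'pics/{f}.npy',d); return p,d
def pt(n,d,u,v,r=1):
    c=viewer.calibration(n); w=d[v-r:v+r+1,u-r:u+r+1]; z=np.median(w[w>0])
    return np.array(c['origin'])+rot(c)@np.array([(u-c['cx'])/c['fx']*z,-(v-c['cy'])/c['fy']*z,-z])
def cloud(n,d):
    c=viewer.calibration(n); v,u=np.mgrid[:d.shape[0],:d.shape[1]]
    P=np.stack([(u-c['cx'])/c['fx']*d,-(v-c['cy'])/c['fy']*d,-d],-1)
    return np.array(c['origin'])+P@rot(c).T
from scipy.spatial.transform import Rotation
```

View pics/t0.png

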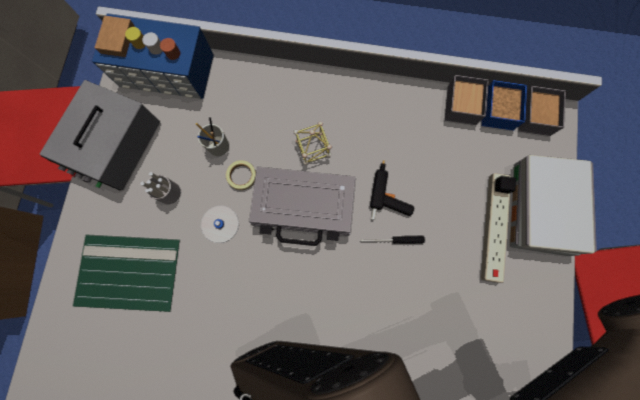

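View pics/s0.png

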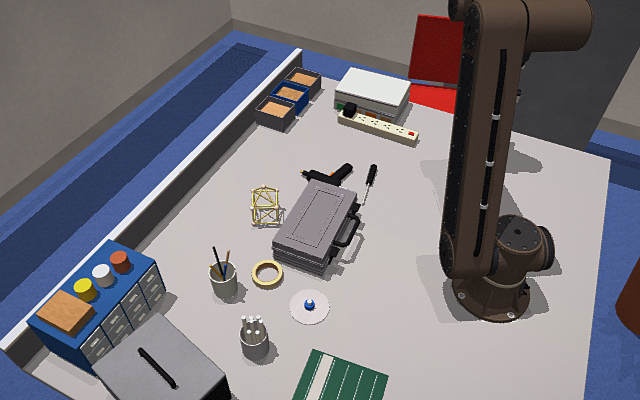

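Top view: the case lid spans about (258,168)–(355,234) with the handle bar near (300,241); the straw tower is at (312,146), the screwdriver at (392,240), and the hovercraft at (220,224). Next I'll fit the lid from the depth image.

```bash
python3 - <<'E'
from h import *
p=cv2.imread('pics/t0.png'); d=np.load('pics/t0.npy'); C=cloud('top',d)
print(pt('top',d,300,350-60,2), pt('top',d,300,200,2))
m=np.zeros(d.shape,bool); m[160:250,240:365]=1
for lo,hi in [(.09,.115)]:
    k=m&(C[...,2]>lo)&(C[...,2]<hi); k[238:]=0
    n,l,st,_=cv2.connectedComponentsWithStats(k.astype(np.uint8)); i=1+st[1:,4].argmax(); Q=C[l==i]
    (c,s,a)=cv2.minAreaRect((Q[:,:2]*1000).astype(np.float32)); print(c,s,a,np.median(Q[:,2]),len(Q)); print(cv2.boxPoints((c,s,a)))
# handle bar: z 0.07-0.09 dark
k=m&(C[...,2]>.06)&(C[...,2]<.09)&(p.max(2)<70); v,u=np.nonzero(k); print(u.min(),u.max(),v.min(),v.max())
big=cv2.resize(p[155:255,240:370],None,fx=6,fy=6,interpolation=cv2.INTER_CUBIC); cv2.imwrite('pics/t0c.png',big)
E
```

```text
[ 3.07603155e-01  1.76200236e-02 -4.19304150e-05] [0.56855219 0.05580823 0.10012059]
(574.90869140625, 51.22644805908203) (170.89564514160156, 299.61102294921875) 2.886183023452759 0.10052627387527724 5646
[[ 482.0262   196.53947]
 [ 497.11227 -102.69152]
 [ 667.79114  -94.08658]
 [ 652.7051   205.14441]]
252 348 223 245
```

View pics/t0c.png

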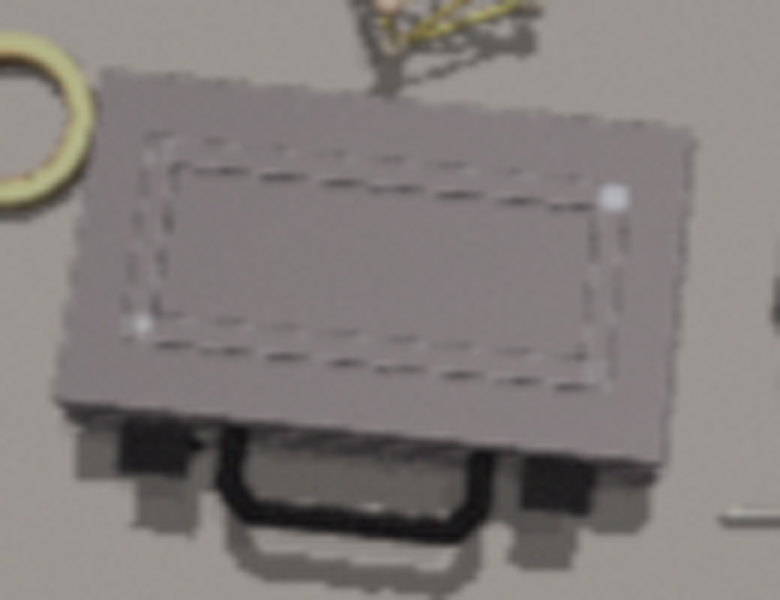

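The lid fit is 171 x 300 mm, centre (0.575, 0.051), x axis at +2.9°. The two latches are at about px (266,230) and (333,236). I'll check the handle and lip predictions against depth.

```bash
cat >> h.py <<'E'
A=np.deg2rad(2.886); CX=np.array([np.cos(A),np.sin(A),0]); CY=np.array([-np.sin(A),np.cos(A),0]); O=np.array([.5749,.0512,0])
def toc(P): P=P-O; return np.stack([P@CX,P@CY,P[...,2]],-1)*1000
def tow(x,y,z): return (O*1000+x*CX+y*CY+np.array([0,0,z])).round(1)
E
python3 - <<'E'
from h import *
for n,f in (('top','t0'),('side','s0')):
    d=np.load(f'pics/{f}.npy'); T=toc(cloud(n,d))
    for nm,x0,x1,y0,y1,z0,z1 in (('bar',-145,-115,-40,40,65,100),('L',-118,-90,75,125,75,100),('R',-118,-90,-125,-75,75,100),('lid',-100,100,-160,160,97,105)):
        k=(T[...,0]>x0)&(T[...,0]<x1)&(T[...,1]>y0)&(T[...,1]<y1)&(T[...,2]>z0)&(T[...,2]<z1); q=T[k]
        if len(q): print(n,nm,len(q),q.min(0).round(),np.median(q,0).round(),q.max(0).round())
print('R start',tow(-85-1.5-10-21,-100,0),'L',tow(-117.5,100,0),'H',tow(-127,0,77),'bal',tow(49,0,278))
d=np.load('pics/t0.npy')
for u,v in ((312,146),(220,224),(408,240),(370,241)): print(pt('top',d,u,v).round(3))
E
```

```text
top bar 126 [-134.  -39.   75.] [-128.    1.   83.] [-120.   40.   89.]
top L 98 [-114.   82.   82.] [-102.  100.   85.] [-90. 117.  90.]
top R 94 [-112. -118.   79.] [-100. -100.   85.] [-90. -82.  90.]
top lid 5103 [ -85. -150.   97.] [ -2.  -1. 101.] [ 85. 150. 105.]
side bar 89 [-133.  -40.   74.] [-127.   -0.   82.] [-118.   38.   90.]
side L 78 [-114.   79.   76.] [-102.  102.   85.] [-90. 121.  91.]
side R 55 [-111. -119.   76.] [-101.  -96.   86.] [-90. -78.  94.]
side lid 3058 [ -86. -151.   97.] [ -2.  17. 101.] [ 86. 154. 105.]
R start [462.6 -54.6   0. ] L [452.5 145.2   0. ] H [448.1  44.8  77. ] bal [623.8  53.7 278. ]
[ 0.775  0.056 -0.001]
[0.469 0.298 0.023]
[ 0.51  -0.291  0.023]
[ 0.49  -0.176  0.004]
```

servo_tool:
  rows:
    - [20,41,0,0,0,7]
    - [20,41,0,0,0,7]
    - [20,41,0,0,0,7]
    - [20,41,0,0,0,7]
    - [20,41,0,0,0,7]
  fingers: 0

```text
clock: 0.52
tool_pos: [0.2622, -0.4639, 0.226]
orientation: [180.0, 0.0, -130.0]
force: [0.7, 0.1, -0.1]
opening: 0.0598
```

servo_tool:
  rows:
    - [19,39,0,0,0,7]
    - [19,39,0,0,0,7]
    - [19,39,0,0,0,7]
    - [19,39,0,0,0,7]
    - [19,39,0,0,0,7]
  fingers: 0

```text
clock: 0.93
tool_pos: [0.3535, -0.2765, 0.2265]
orientation: [-180.0, 0.0, -95.0]
force: [1.9, 0.3, 0.4]
opening: 0.0268
```

servo_tool:
  rows:
    - [19,39,0,0,0,7]
    - [19,39,0,0,0,1.2]
    - [19,39,-20,0,0,0]
    - [19,39,-30,0,0,0]
    - [21,39,-30,0,0,0]

```text
clock: 1.35
tool_pos: [0.4383, -0.1062, 0.1619]
orientation: [-179.9, 0.0, -87.1]
force: [0.2, -0.5, 0.5]
opening: 0.0008
```

servo_tool:
  rows:
    - [0,0,-20,0,0,0]
    - [0,0,-15,0,0,0]
    - [0,0,0,0,0,0]

```text
clock: 1.6
tool_pos: [0.4356, -0.1077, 0.124]
orientation: [179.7, 0.0, -87.1]
force: [-0.8, 0.2, -0.3]
opening: 0.0005
```

servo_tool:
  rows:
    - [14,27,0,0,0,0]
    - [13,26,0,0,0,0]
    - [0,0,0,0,0,0]
    - [0,0,0,0,0,0]

```text
clock: 1.93
tool_pos: [0.4656, -0.0547, 0.1278]
orientation: [-180.0, 0.0, -87.1]
force: [0.4, -0.3, 0.3]
opening: 0.0002
```

servo_tool:
  rows:
    - [-4,0,-15,0,0,0]
    - [0,0,-15,0,0,0]
    - [0,0,-8,0,0,0]
    - [0,0,0,0,0,0]

```text
clock: 2.27
tool_pos: [0.4594, -0.0563, 0.088]
orientation: [179.9, -0.0, -87.2]
force: [-0.0, 0.0, -0.1]
opening: 0.0007
```

```bash
python3 - <<'E'
from h import *
p,d=snap('side','s1'); cv2.imwrite('pics/s1c.png',cv2.resize(p[160:290,250:420,::-1],None,fx=4,fy=4,interpolation=cv2.INTER_CUBIC)); print(ctrl.get_obs()['tool_pos'])
E
```

```text
[ 0.46014426 -0.05613967  0.08890841]
```

View pics/s1c.png

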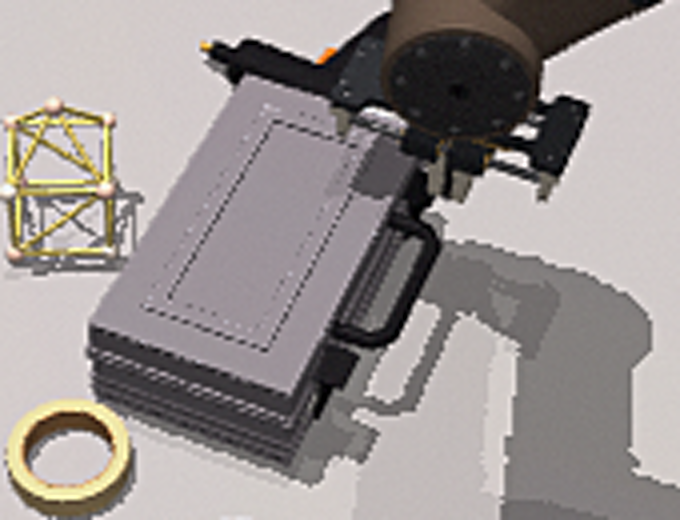

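Side crop: the shut fingers are at about (450,180), just above the right latch lip and clear of the handle and lid. Next I'll press down and outwards along the arc.

servo_tool:
  rows:
    - [0,0,-5,0,0,0]
    - [-5,0,-3,0,0,0]
    - [-5,0,-3,0,0,0]
    - [-5,0,-3,0,0,0]
    - [-5,0,-4,0,0,0]

```text
clock: 2.73
tool_pos: [0.4413, -0.0553, 0.0715]
orientation: [-179.9, 0.0, -87.1]
force: [-1.2, -0.2, 1.3]
opening: 0.0005
```

servo_tool:
  rows:
    - [-5,0,-4,0,0,0]
    - [-4,0,-5,0,0,0]
    - [-4,0,-6,0,0,0]
    - [-2,0,-6,0,0,0]
    - [0,0,0,0,0,0]

```text
clock: 3.15
tool_pos: [0.4244, -0.0556, 0.0487]
orientation: [179.9, -0.0, -87.2]
force: [-0.3, 0.2, -0.6]
opening: 0.0004
```

```bash
python3 - <<'E'
from h import *
p,d=snap('side','s2'); cv2.imwrite('pics/s2c.png',cv2.resize(p[160:290,250:420,::-1],None,fx=4,fy=4,interpolation=cv2.INTER_CUBIC)); print(ctrl.get_obs()['tool_pos'])
for n in ('side','top'):
    _,dd=snap(n,'x'); T=toc(cloud(n,dd)); k=(abs(T[...,1]+100)<17)&(T[...,0]<-88)&(T[...,0]>-150)&(T[...,2]>15)
    q=T[k]; print(n,[(x,len(w),w[:,2].max().round()) for x in range(-150,-88,6) for w in [q[(q[:,0]>=x)&(q[:,0]<x+6)]] if len(w)])
E
```

```text
[ 0.42508638 -0.05549222  0.04928805]
side [(-150, 38, np.float64(497.0)), (-144, 30, np.float64(498.0)), (-138, 20, np.float64(495.0)), (-132, 27, np.float64(496.0)), (-126, 27, np.float64(494.0)), (-120, 23, np.float64(493.0)), (-114, 20, np.float64(490.0)), (-108, 19, np.float64(488.0)), (-102, 7, np.float64(161.0)), (-96, 17, np.float64(162.0)), (-90, 12, np.float64(159.0))]
top [(-150, 55, np.float64(495.0)), (-144, 59, np.float64(495.0)), (-138, 55, np.float64(496.0)), (-132, 56, np.float64(495.0)), (-126, 52, np.float64(495.0)), (-120, 56, np.float64(494.0)), (-114, 51, np.float64(492.0)), (-108, 6, np.float64(488.0))]
```

servo_tool:
  rows:
    - [0,0,25,0,0,0]
    - [0,0,30,0,0,0]
    - [0,20,20,0,0,0]
    - [5,36,0,0,0,0]
    - [5,36,0,0,0,0]

```text
clock: 3.72
tool_pos: [0.4369, 0.0377, 0.1271]
orientation: [-179.8, 0.1, -87.3]
force: [0.7, 0.7, 0.3]
opening: 0.0002
```

servo_tool:
  rows:
    - [5,36,0,0,0,0]
    - [5,36,0,0,0,0]
    - [5,36,0,0,0,0]
    - [0,0,0,0,0,0]
    - [0,0,0,0,0,0]

```text
clock: 4.13
tool_pos: [0.4512, 0.1465, 0.1251]
orientation: [-180.0, 0.0, -87.0]
force: [-0.5, -0.5, -0.5]
opening: 0.0007
```

```bash
python3 - <<'E'
from h import *
p,d=snap('side','s2'); cv2.imwrite('pics/s2c.png',cv2.resize(p[160:290,250:420,::-1],None,fx=4,fy=4,interpolation=cv2.INTER_CUBIC)); print(ctrl.get_obs()['tool_pos'])
for n in ('side','top'):
    dd=d if n=='side' else snap(n,'x')[1]; T=toc(cloud(n,dd)); k=(abs(T[...,1]+100)<17)&(T[...,0]<-88)&(T[...,0]>-150)&(T[...,2]>15)
    q=T[k]; print(n,[(x,len(w),w[:,2].max().round()) for x in range(-150,-88,6) for w in [q[(q[:,0]>=x)&(q[:,0]<x+6)]] if len(w)])
E
```

```text
[0.45069427 0.14525412 0.1249317 ]
side []
top [(-138, 11, np.float64(67.0)), (-132, 23, np.float64(71.0)), (-126, 23, np.float64(77.0)), (-120, 24, np.float64(80.0)), (-114, 18, np.float64(80.0)), (-108, 19, np.float64(58.0)), (-102, 19, np.float64(50.0)), (-96, 25, np.float64(81.0)), (-90, 16, np.float64(79.0))]
```

View pics/s2c.png

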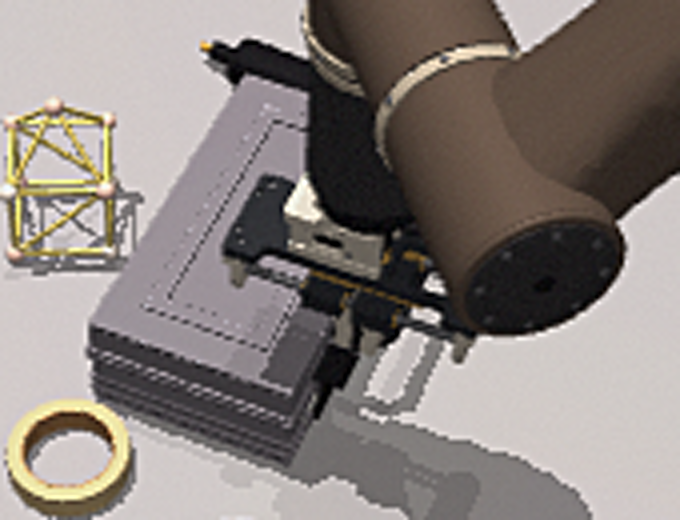

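Side crop: the hand is over the left latch at about (355,350). Top depth shows the right latch lying out to about 52 mm from the case front. Now the left latch, pressed slightly deeper.

servo_tool:
  rows:
    - [0,0,-20,0,0,0]
    - [0,0,-16,0,0,0]
    - [0,0,-5,0,0,0]
    - [-5,0,-3,0,0,0]
    - [-5,0,-3,0,0,0]

```text
clock: 4.65
tool_pos: [0.4402, 0.143, 0.0785]
orientation: [179.9, -0.1, -87.2]
force: [-0.3, -1.0, 1.1]
opening: 0.0001
```

servo_tool:
  rows:
    - [-5,0,-3,0,0,0]
    - [-5,0,-4,0,0,0]
    - [-5,0,-4,0,0,0]
    - [-4,0,-5,0,0,0]
    - [-4,0,-6,0,0,0]

```text
clock: 5.07
tool_pos: [0.4175, 0.1446, 0.0558]
orientation: [-180.0, 0.0, -87.2]
force: [0.2, -0.1, 0.3]
opening: 0.0004
```

servo_tool:
  rows:
    - [-2,0,-6,0,0,0]
    - [-2,0,-4,0,0,0]
    - [0,0,0,0,0,0]

```text
clock: 5.32
tool_pos: [0.4129, 0.1442, 0.045]
orientation: [179.9, -0.1, -87.1]
force: [-0.7, 0.1, -0.2]
opening: 0.0005
```

servo_tool:
  rows:
    - [0,0,25,0,0,0]
    - [0,0,30,0,0,0]
    - [-30,0,30,0,0,0]
    - [-20,0,30,0,0,0]
    - [0,0,30,0,0,0]

```text
clock: 5.73
tool_pos: [0.3615, 0.1434, 0.1916]
orientation: [179.9, 0.0, -87.1]
force: [1.0, 0.3, -1.0]
opening: 0.0006
```

```bash
python3 - <<'E'
from h import *
print(ctrl.get_obs()['tool_pos'])
T={}
ims=[]
for n in ('side','top'):
    p,d=snap(n,n+'3'); T=toc(cloud(n,d)); 
    for s in (-1,1):
        k=(abs(T[...,1]-s*100)<15)&(T[...,0]<-84)&(T[...,0]>-160)&(T[...,2]>10)&(T[...,2]<105)
        q=T[k]; print(n,s,[(x,len(w),np.median(w[:,2]).round(),w[:,2].max().round()) for x in range(-160,-84,8) for w in [q[(q[:,0]>=x)&(q[:,0]<x+8)]] if len(w)])
    c=p[170:290,260:420,::-1] if n=='side' else p[190:270,240:370,::-1]
    ims.append(cv2.resize(c,(640,480 if n=='side' else 394),interpolation=cv2.INTER_CUBIC)[:300 if n=='top' else 480])
cv2.imwrite('pics/m3.png',cv2.resize(np.vstack(ims),None,fx=.75,fy=.75))
E
```

```text
[0.36147883 0.14338819 0.19157042]
side -1 [(-88, 1, np.float64(104.0), np.float64(104.0))]
side 1 [(-160, 1, np.float64(10.0), np.float64(10.0)), (-136, 15, np.float64(68.0), np.float64(70.0)), (-128, 24, np.float64(71.0), np.float64(77.0)), (-120, 24, np.float64(76.0), np.float64(82.0)), (-112, 11, np.float64(75.0), np.float64(78.0)), (-104, 12, np.float64(48.0), np.float64(55.0)), (-96, 26, np.float64(41.0), np.float64(82.0)), (-88, 28, np.float64(76.0), np.float64(102.0))]
top -1 [(-136, 23, np.float64(66.0), np.float64(71.0)), (-128, 30, np.float64(71.0), np.float64(75.0)), (-120, 28, np.float64(76.0), np.float64(80.0)), (-112, 19, np.float64(58.0), np.float64(66.0)), (-104, 22, np.float64(44.0), np.float64(54.0)), (-96, 39, np.float64(39.0), np.float64(82.0)), (-88, 23, np.float64(80.0), np.float64(101.0))]
top 1 [(-136, 16, np.float64(67.0), np.float64(71.0)), (-128, 23, np.float64(71.0), np.float64(75.0)), (-120, 19, np.float64(76.0), np.float64(81.0)), (-112, 10, np.float64(61.0), np.float64(81.0)), (-104, 10, np.float64(49.0), np.float64(53.0)), (-96, 25, np.float64(37.0), np.float64(81.0)), (-88, 18, np.float64(82.0), np.float64(102.0))]
```

View pics/m3.png

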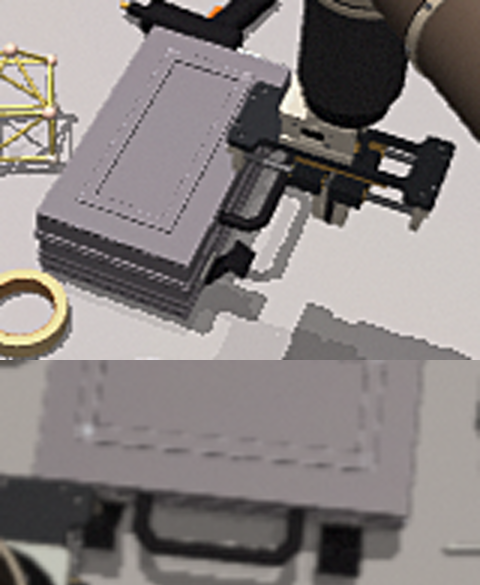

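Both latches stopped at about 0.6 rad: the shelf slopes about 34° and the fingertips are thinner than I assumed, so they slid off the lip. I'll press each one again, centred further in.

servo_tool:
  rows:
    - [30,0,-36,0,0,0]
    - [30,1,-36,0,0,0]
    - [18,0,-20,0,0,0]
    - [0,0,-10,0,0,0]
    - [0,0,0,0,0,0]

```text
clock: 6.25
tool_pos: [0.435, 0.1442, 0.0935]
orientation: [179.7, -0.2, -87.2]
force: [-1.2, -0.2, 0.0]
opening: 0.0002
```

servo_tool:
  rows:
    - [0,0,-6,0,0,0]
    - [-2,0,-6,0,0,0]
    - [-2,0,-6,0,0,0]
    - [-2,0,-6,0,0,0]
    - [-3,0,-6,0,0,0]

```text
clock: 6.67
tool_pos: [0.4265, 0.1459, 0.0666]
orientation: [-179.9, 0.1, -87.1]
force: [0.3, 0.4, 0.4]
opening: 0.0009
```

servo_tool:
  rows:
    - [-2,0,-4,0,0,0]
    - [0,0,0,0,0,0]

```text
clock: 6.83
tool_pos: [0.4237, 0.1452, 0.0619]
orientation: [179.9, -0.0, -87.1]
force: [0.4, 0.2, 0.2]
opening: 0.0007
```

servo_tool:
  rows:
    - [0,0,30,0,0,0]
    - [0,0,30,0,0,0]
    - [4,-40,20,0,0,0]
    - [4,-40,0,0,0,0]
    - [4,-40,0,0,0,0]

```text
clock: 7.25
tool_pos: [0.4373, 0.0282, 0.143]
orientation: [-179.8, 0.1, -87.0]
force: [0.2, 0.0, -1.7]
opening: 0.0001
```

servo_tool:
  rows:
    - [4,-40,0,0,0,0]
    - [4,-40,0,0,0,0]
    - [0,0,0,0,0,0]
    - [0,0,0,0,0,0]

```text
clock: 7.58
tool_pos: [0.4442, -0.0537, 0.1412]
orientation: [-180.0, -0.0, -87.4]
force: [0.3, 0.3, -0.4]
opening: 0.0005
```

servo_tool:
  rows:
    - [5,-1,-30,0,0,0]
    - [0,0,-26,0,0,0]
    - [0,0,-6,0,0,0]
    - [-2,0,-6,0,0,0]
    - [-2,0,-6,0,0,0]

```text
clock: 8.0
tool_pos: [0.4425, -0.0525, 0.067]
orientation: [179.7, -0.1, -87.1]
force: [-17.9, 5.0, 15.6]
opening: 0.0006
```

servo_tool:
  rows:
    - [-2,0,-6,0,0,0]
    - [-3,0,-6,0,0,0]
    - [-2,0,-4,0,0,0]
    - [0,0,0,0,0,0]

```text
clock: 8.33
tool_pos: [0.4325, -0.053, 0.0499]
orientation: [179.4, -0.1, -87.2]
force: [-13.7, 4.3, 4.5]
opening: 0.0007
```

servo_tool:
  rows:
    - [0,0,30,0,0,0]
    - [0,0,30,0,0,0]
    - [-30,0,30,0,0,0]
    - [-20,0,30,0,0,0]
    - [0,0,30,0,0,0]

```text
clock: 8.75
tool_pos: [0.3854, -0.0525, 0.2027]
orientation: [-180.0, 0.1, -87.1]
force: [-0.1, 0.1, -1.5]
opening: 0.0003
```

```bash
python3 - <<'E'
from h import *
print(ctrl.get_obs()['tool_pos'])
for n in ('side','top'):
    p,d=snap(n,n+'4'); T=toc(cloud(n,d)); 
    for s in (-1,1):
        k=(abs(T[...,1]-s*100)<15)&(T[...,0]<-84)&(T[...,0]>-160)&(T[...,2]>10)&(T[...,2]<105)
        q=T[k]; print(n,s,[(x,len(w),np.median(w[:,2]).round(),w[:,2].max().round()) for x in range(-160,-84,8) for w in [q[(q[:,0]>=x)&(q[:,0]<x+8)]] if len(w)])
E
```

```text
[ 0.38544886 -0.05253422  0.20269972]
side -1 [(-144, 16, np.float64(39.0), np.float64(54.0)), (-136, 21, np.float64(55.0), np.float64(61.0)), (-128, 11, np.float64(49.0), np.float64(53.0)), (-120, 12, np.float64(45.0), np.float64(47.0)), (-112, 5, np.float64(40.0), np.float64(42.0)), (-104, 3, np.float64(37.0), np.float64(40.0)), (-96, 16, np.float64(69.0), np.float64(82.0)), (-88, 21, np.float64(77.0), np.float64(98.0))]
side 1 [(-136, 22, np.float64(65.0), np.float64(70.0)), (-128, 20, np.float64(70.0), np.float64(74.0)), (-120, 20, np.float64(74.0), np.float64(80.0)), (-112, 13, np.float64(56.0), np.float64(60.0)), (-104, 14, np.float64(46.0), np.float64(53.0)), (-96, 24, np.float64(39.0), np.float64(80.0)), (-88, 35, np.float64(76.0), np.float64(104.0))]
top -1 []
top 1 [(-136, 28, np.float64(64.0), np.float64(72.0)), (-128, 27, np.float64(70.0), np.float64(74.0)), (-120, 23, np.float64(74.0), np.float64(78.0)), (-112, 25, np.float64(56.0), np.float64(63.0)), (-104, 22, np.float64(45.0), np.float64(53.0)), (-96, 39, np.float64(40.0), np.float64(81.0)), (-88, 23, np.float64(79.0), np.float64(104.0))]
```

The right latch is now well down at about 1.1 rad, but the left barely moved (about 0.6). I'll repeat the left press the way the right one worked.

servo_tool:
  rows:
    - [10,40,0,0,0,0]
    - [10,40,0,0,0,0]
    - [10,40,0,0,0,0]
    - [10,40,0,0,0,0]
    - [14,37,0,0,0,0]

```text
clock: 9.27
tool_pos: [0.4427, 0.1473, 0.202]
orientation: [-179.9, 0.1, -87.0]
force: [0.9, 0.2, -0.6]
opening: 0.0003
```

servo_tool:
  rows:
    - [0,0,-40,0,0,0]
    - [0,0,-40,0,0,0]
    - [0,0,-15,0,0,0]
    - [0,0,0,0,0,0]
    - [0,0,0,0,0,0]

```text
clock: 9.68
tool_pos: [0.4429, 0.1449, 0.106]
orientation: [180.0, -0.1, -87.1]
force: [0.6, 0.7, -0.1]
opening: 0.0002
```

servo_tool:
  rows:
    - [0,0,-15,0,0,0]
    - [0,0,-10,0,0,0]
    - [0,0,-8,0,0,0]
    - [-2,0,-6,0,0,0]
    - [-2,0,-6,0,0,0]

```text
clock: 10.1
tool_pos: [0.4389, 0.1447, 0.0617]
orientation: [-180.0, 0.0, -87.2]
force: [-12.3, 2.7, 8.8]
opening: 0.0003
```

servo_tool:
  rows:
    - [-2,0,-6,0,0,0]
    - [-3,0,-6,0,0,0]
    - [-2,0,-2,0,0,0]
    - [0,0,0,0,0,0]

```text
clock: 10.43
tool_pos: [0.4322, 0.1448, 0.0471]
orientation: [-179.9, 0.0, -87.1]
force: [0.4, 0.3, 0.0]
opening: 0.0006
```

servo_tool:
  rows:
    - [0,0,30,0,0,0]
    - [0,0,30,0,0,0]
    - [-30,0,30,0,0,0]
    - [-20,-30,30,0,0,0]
    - [0,-40,30,0,0,0]

```text
clock: 10.85
tool_pos: [0.3831, 0.0847, 0.1901]
orientation: [-179.9, 0.1, -87.0]
force: [1.3, -0.6, -1.1]
opening: 0.0004
```

```bash
python3 - <<'E'
from h import *
print(ctrl.get_obs()['tool_pos'])
for n in ('side','top'):
    p,d=snap(n,n+'5'); T=toc(cloud(n,d)); 
    for s in (-1,1):
        k=(abs(T[...,1]-s*100)<15)&(T[...,0]<-84)&(T[...,0]>-160)&(T[...,2]>10)&(T[...,2]<105)
        q=T[k]; print(n,s,[(x,len(w),np.median(w[:,2]).round(),w[:,2].max().round()) for x in range(-160,-84,8) for w in [q[(q[:,0]>=x)&(q[:,0]<x+8)]] if len(w)])
E
```

```text
[0.38309562 0.08472085 0.19009882]
side -1 [(-144, 2, np.float64(44.0), np.float64(44.0)), (-136, 6, np.float64(50.0), np.float64(59.0)), (-128, 6, np.float64(47.0), np.float64(51.0)), (-120, 6, np.float64(44.0), np.float64(50.0)), (-112, 2, np.float64(39.0), np.float64(42.0)), (-104, 4, np.float64(36.0), np.float64(39.0)), (-96, 11, np.float64(44.0), np.float64(78.0)), (-88, 12, np.float64(76.0), np.float64(105.0))]
side 1 [(-144, 16, np.float64(31.0), np.float64(42.0)), (-136, 22, np.float64(43.0), np.float64(51.0)), (-128, 20, np.float64(41.0), np.float64(45.0)), (-120, 19, np.float64(37.0), np.float64(42.0)), (-112, 17, np.float64(36.0), np.float64(41.0)), (-104, 18, np.float64(34.0), np.float64(40.0)), (-96, 33, np.float64(34.0), np.float64(82.0)), (-88, 31, np.float64(76.0), np.float64(103.0))]
top -1 [(-144, 21, np.float64(41.0), np.float64(48.0)), (-136, 28, np.float64(54.0), np.float64(60.0)), (-128, 26, np.float64(48.0), np.float64(54.0)), (-120, 22, np.float64(44.0), np.float64(48.0)), (-112, 27, np.float64(40.0), np.float64(44.0)), (-104, 22, np.float64(37.0), np.float64(41.0)), (-96, 42, np.float64(35.0), np.float64(82.0)), (-88, 23, np.float64(81.0), np.float64(103.0))]
top 1 []
```

Both latches are now down near level, with shelf tops at about z 45–60 mm. Next: handle grasp, with the fingers opened to 34 mm.

servo_tool:
  rows:
    - [22,-13,0,0,0,0]
    - [22,-13,0,0,0,0]
    - [21,-14,-20,0,0,0]
    - [0,0,-25,0,0,0]
    - [0,0,0,0,0,0]
  fingers: 32

```text
clock: 11.37
tool_pos: [0.4485, 0.043, 0.1391]
orientation: [179.7, -0.1, -87.3]
force: [-2.4, 0.6, -0.4]
opening: 0.0281
```

servo_tool:
  rows:
    - [0,0,0,0,0,0]
    - [0,0,0,0,0,0]

```text
clock: 11.53
tool_pos: [0.4502, 0.0447, 0.1437]
orientation: [-179.9, -0.0, -87.1]
force: [0.7, 0.8, 0.5]
opening: 0.0315
```

servo_tool:
  rows:
    - [-1,0,-25,0,0,0]
    - [0,0,-20,0,0,0]
    - [0,0,-20,0,0,0]
    - [0,0,-19,0,0,0]
    - [0,0,0,0,0,0]

```text
clock: 11.95
tool_pos: [0.4476, 0.0445, 0.0574]
orientation: [179.9, -0.0, -87.1]
force: [-0.8, 0.2, 0.1]
opening: 0.0319
```

servo_tool:
  rows:
    - [0,0,0,0,0,0]
    - [0,0,0,0,0,0]
    - [0,0,0,0,0,0]
    - [0,0,0,0,0,0]
  fingers: 0

```text
clock: 12.28
tool_pos: [0.4489, 0.045, 0.06]
orientation: [-179.9, 0.1, -87.1]
force: [-4.3, 3.7, 10.3]
opening: 0.0129
```

```bash
python3 - <<'E'
from h import *
print(ctrl.get_obs()['tool_pos'],ctrl.get_obs()['force'],ctrl.get_obs()['opening'])
t=np.r_[np.linspace(0,1.25,21),1.29,1.33]+.0555
P=np.c_[-216.3*np.cos(t)*CX[0],-216.3*np.cos(t)*CX[1],216.3*np.sin(t)]
print(np.diff(P,axis=0).round(1).tolist(), (P[-1]-P[0]).round(1))
E
```

```text
[0.44894671 0.04497179 0.06004713] [-4.27428869  3.7417114  10.31351901] 0.012851917936935403
[[1.2, 0.1, 13.5], [2.0, 0.1, 13.4], [2.8, 0.1, 13.2], [3.7, 0.2, 13.0], [4.5, 0.2, 12.8], [5.2, 0.3, 12.5], [6.0, 0.3, 12.1], [6.8, 0.3, 11.7], [7.5, 0.4, 11.3], [8.2, 0.4, 10.8], [8.8, 0.4, 10.2], [9.4, 0.5, 9.7], [10.0, 0.5, 9.1], [10.6, 0.5, 8.4], [11.1, 0.6, 7.7], [11.5, 0.6, 7.0], [11.9, 0.6, 6.3], [12.3, 0.6, 5.5], [12.6, 0.6, 4.7], [12.9, 0.7, 3.9], [8.4, 0.4, 2.1], [8.5, 0.4, 1.8]] [175.9   8.9 200.6]
```

servo_tool:
  rows:
    - [1,0,13,0,0,0]
    - [2,0,13,0,0,0]
    - [3,0,13,0,0,0]
    - [3.5,0,13,0,0,0]
    - [0,0,0,0,0,0]

```text
clock: 12.7
tool_pos: [0.4581, 0.0454, 0.1131]
orientation: [-179.9, 0.1, -87.2]
force: [-6.0, 5.5, -1.6]
opening: 0.013
```

servo_tool:
  rows:
    - [4.5,0.2,12.8,0,0,0]
    - [5.2,0.3,12.5,0,0,0]
    - [6,0.3,12.1,0,0,0]
    - [6.8,0.3,11.7,0,0,0]
    - [7.5,0.4,11.3,0,0,0]

```text
clock: 13.12
tool_pos: [0.485, 0.0465, 0.1716]
orientation: [179.7, 0.1, -87.2]
force: [-14.0, 10.2, 5.4]
opening: 0.0128
```

```bash
python3 - <<'E'
from h import *
p,d=snap('side','s6'); cv2.imwrite('pics/s6c.png',cv2.resize(p[100:290,230:430,::-1],None,fx=3,fy=3,interpolation=cv2.INTER_CUBIC)); print(ctrl.get_obs()['tool_pos'],ctrl.get_obs()['force'])
E
```

```text
[0.48645967 0.0466511  0.17372879] [-18.58183694   9.02011638  13.55004636]
```

View pics/s6c.png

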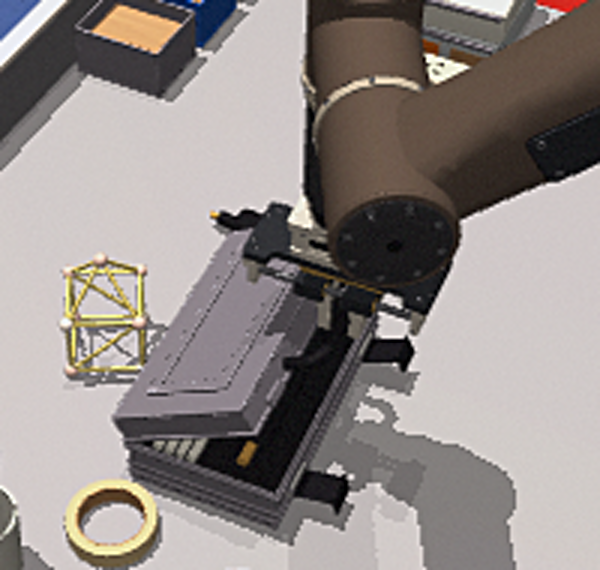

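The lid is open about 0.55 rad, gripped, with both latches lying out. The force is radial (-18, 9, 14 N), so I'll ease the hand a little outward along it.

servo_tool:
  rows:
    - [-2,1,1.5,0,0,0]
    - [0,0,0,0,0,0]

```text
clock: 13.33
tool_pos: [0.486, 0.0469, 0.1735]
orientation: [-179.9, 0.0, -87.2]
force: [-1.1, -0.7, -2.4]
opening: 0.0134
```

servo_tool:
  rows:
    - [8.2,0.4,10.8,0,0,0]
    - [8.8,0.4,10.2,0,0,0]
    - [9.4,0.5,9.7,0,0,0]
    - [0,0,0,0,0,0]

```text
clock: 13.67
tool_pos: [0.5116, 0.0481, 0.2055]
orientation: [179.9, -0.0, -87.1]
force: [-14.8, 3.6, 11.8]
opening: 0.0128
```

servo_tool:
  rows:
    - [-1.5,0.4,1.3,0,0,0]
    - [0,0,0,0,0,0]

```text
clock: 13.83
tool_pos: [0.5107, 0.0482, 0.2048]
orientation: [-180.0, -0.0, -87.2]
force: [0.2, -2.3, -2.8]
opening: 0.0131
```

servo_tool:
  rows:
    - [9,0.5,9.8,0,0,0]
    - [9.6,0.5,9.2,0,0,0]
    - [0,0,0,0,0,0]

```text
clock: 14.08
tool_pos: [0.5317, 0.0493, 0.2245]
orientation: [-179.9, -0.1, -87.1]
force: [2.5, -3.0, -5.2]
opening: 0.0133
```

servo_tool:
  rows:
    - [10.4,0.5,8.6,0,0,0]
    - [10.9,0.6,8,0,0,0]
    - [0,0,0,0,0,0]

```text
clock: 14.33
tool_pos: [0.553, 0.0504, 0.2401]
orientation: [-179.9, -0.1, -87.2]
force: [5.2, -3.7, -8.3]
opening: 0.0133
```

servo_tool:
  rows:
    - [11.4,0.6,7.2,0,0,0]
    - [11.8,0.6,6.5,0,0,0]
    - [0,0,0,0,0,0]

```text
clock: 14.58
tool_pos: [0.5756, 0.0515, 0.2528]
orientation: [180.0, -0.1, -87.2]
force: [3.3, -3.1, -9.1]
opening: 0.0129
```

servo_tool:
  rows:
    - [12.3,0.6,4,0,0,0]
    - [12.6,0.6,3.8,0,0,0]
    - [0,0,0,0,0,0]

```text
clock: 14.83
tool_pos: [0.6005, 0.0527, 0.2624]
orientation: [-180.0, -0.1, -87.1]
force: [-2.6, -2.1, 4.5]
opening: 0.0134
```

servo_tool:
  rows:
    - [9,0.5,2,0,0,0]
    - [9,0.5,1,0,0,0]
    - [0,0,0,0,0,0]
    - [0,0,0,0,0,0]

```text
clock: 15.17
tool_pos: [0.6177, 0.0535, 0.2664]
orientation: [-179.9, -0.0, -87.1]
force: [-1.8, -2.7, 7.6]
opening: 0.0132
```

```bash
python3 - <<'E'
from h import *
print(ctrl.get_obs()['tool_pos'],ctrl.get_obs()['force'])
for n in ('side','top'):
    p,d=snap(n,n+'7'); T=toc(cloud(n,d))
    # lid's top plane: grey points above case, in front of... 
    g=(p.max(2).astype(int)-p.min(2)<30)&(p.max(2)>60)
    k=g&(abs(T[...,1])<145)&(T[...,0]>0)&(T[...,0]<140)&(T[...,2]>75)&(T[...,2]<260); q=T[k]
    print(n,len(q)); 
    if n=='side': cv2.imwrite('pics/s7c.png',cv2.resize(p[60:290,210:430,::-1],None,fx=2.6,fy=2.6,interpolation=cv2.INTER_CUBIC))
    for y0 in (60,):
        w=q[q[:,1]>y0]
        print([(z,len(v),np.percentile(v[:,0],[5,50,95]).round()) for z in range(80,260,15) for v in [w[(w[:,2]>=z)&(w[:,2]<z+15)]] if len(v)>4])
E
```

```text
[0.61774649 0.05348864 0.26635252] [-1.82017591 -2.71614968  7.58054286]
side 617
[(230, 262, array([44., 60., 75.])), (245, 6, array([56., 68., 71.]))]
top 941
[(200, 14, array([85., 86., 87.])), (230, 392, array([43., 59., 74.]))]
```

View pics/s7c.png

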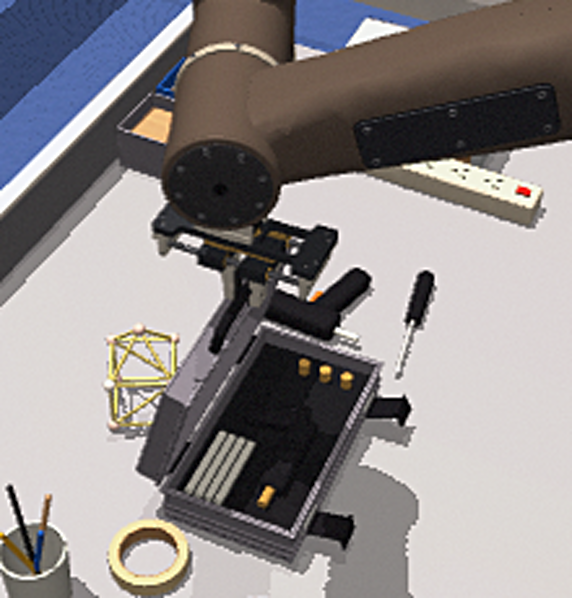

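Side crop: the lid stands near upright, handle gripped at about (235,300), both latches out at (390,408) and (335,528), and the straw model untouched at (143,380). Next I'll fit the lid angle from its front face.

```bash
cat > ang.py <<'E'
from h import *
from scipy.optimize import least_squares
def ang():
    for n in ('side','top'):
        p,d=snap(n,n+'8'); T=toc(cloud(n,d)); g=(p.max(2).astype(int)-p.min(2)<30)&(p.max(2)>60)
        k=g&(abs(T[...,1])<145)&(abs(T[...,1])>60)&(T[...,0]>30)&(T[...,0]<100)&(T[...,2]>222)&(T[...,2]<252); q=T[k]
        f,z=89-q[:,0],q[:,2]-65
        # face: f cos t + z sin t = 174
        r=least_squares(lambda a:f*np.cos(a[0])+z*np.sin(a[0])-174,[1.33],loss='soft_l1')
        s=np.polyfit(f,z,1)[0]; th=np.arctan2(1,-1/s) if s else 0
        nn=z*np.cos(r.x[0])-f*np.sin(r.x[0])
        print(n,len(q),'theta by mean',r.x, 'slope-theta',np.pi/2-np.arctan(-s),'n range',np.percentile(nn,[2,98]).round(1), 'res',np.median(r.fun).round(2),'z',np.median(z).round(1),'f',np.percentile(f,[2,98]).round(1))
    o=ctrl.get_obs(); print(o['tool_pos'],o['force'],o['clock'])
if __name__=='__main__': ang()
E
python3 ang.py
```

```text
side 276 theta by mean [1.29521649] slope-theta 1.4276006164462933 n range [ 1.4 35.4] res 0.84 z 173.2 f [13.2 46.4]
top 796 theta by mean [1.28530904] slope-theta 1.4098425652817643 n range [ 2.4 35.8] res 0.48 z 173.3 f [14.5 46.9]
[0.61732521 0.05350666 0.26626609] [-2.26866886 -2.56047957  6.38902755] 15.3667
```

Two independent estimates agree: about 1.29–1.30 rad. I'll advance roughly 0.035 rad.

servo_tool:
  rows:
    - [4,0.2,1.2,0,0,0]
    - [3.5,0.2,1,0,0,0]
    - [0,0,0,0,0,0]
    - [0,0,0,0,0,0]

```text
clock: 15.7
tool_pos: [0.625, 0.0539, 0.2677]
orientation: [-180.0, -0.1, -87.2]
force: [-2.8, -4.4, 6.5]
opening: 0.0129
```

```bash
python3 ang.py
```

```text
side 272 theta by mean [1.30863796] slope-theta 1.423962545350802 n range [ 5.1 38.3] res 0.49 z 174.1 f [ 7.6 40.7]
top 802 theta by mean [1.32940679] slope-theta 1.456369042653077 n range [ 0.8 34.5] res 0.47 z 174.1 f [ 7.8 41. ]
[0.62493344 0.05392482 0.26772639] [-2.52281621 -3.55264566  6.55424678] 15.8
```

servo_tool:
  rows:
    - [0,0,0,0,0,0]
    - [0,0,0,0,0,0]
    - [0,0,0,0,0,0]
    - [0,0,0,0,0,0]
    - [0,0,0,0,0,0]

```text
clock: 16.22
tool_pos: [0.6249, 0.0539, 0.2677]
orientation: [-180.0, -0.1, -87.1]
force: [-3.2, -3.9, 7.1]
opening: 0.013
```

```bash
python3 - <<'E'
from ang import *
ang()
for n in ('side',):
    d=np.load(n+'8.npy') if 0 else np.load('pics/side8.npy'); T=toc(cloud(n,d))
    for s in (-1,1):
        k=(abs(T[...,1]-s*100)<15)&(T[...,0]<-100)&(T[...,0]>-160)&(T[...,2]>10)&(T[...,2]<105); print(s,k.sum(),T[k][:,2].max().round())
print(ctrl.close_job())
E
```

```text
side 272 theta by mean [1.3299578] slope-theta 1.440707267850617 n range [ 1.2 34.6] res 0.61 z 174.0 f [ 7.8 40.6]
top 800 theta by mean [1.32440308] slope-theta 1.4541397681537498 n range [ 1.7 35.3] res 0.46 z 174.2 f [ 7.9 41.1]
[0.62489175 0.05389573 0.26772034] [-2.08270589 -3.64236421  6.15108878] 16.3167
-1 77 61.0
1 99 54.0
the job is handed in; nothing more can be done
None
```

I swung both latches out, lifted the lid by its carry handle and handed the job in at about 16.3 s, still gripping the handle with the lid held at its balance point. No verdict is reported on hand-in.

- **Latches:** the first press on each stopped at about 0.6 rad because the fingers slid off the lip. It took one more press on the right and two more on the left to bring them near level. The last depth check still shows both well out, with their tops at 54–61 mm.
- **Lid angle:** fitting the lid's front face from both cameras gave 1.330 rad (side) and 1.324 rad (top), and the hand's position agreed. A rougher estimate from the slope of that face read 1.44–1.45 rad. I set it aside because it comes from only a 35 mm strip of noisy depth, and it disagreed with the hand's position throughout.
- **Holding still:** the hand position did not change over the last half second. The fingers were closed to 13 mm on the 14 mm bar, with about 7 N of residual force on the hand.
- **Other things on the bench:** in the last picture I viewed, with the lid at about 1.29 rad, the straw model stood clear of the lid and the neighbouring items in view looked undisturbed. I did not measure their positions again at the end.

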